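# Hang the work lamp on the bench ring by its snap hook

## Task

Hang the cordless work lamp on the D-ring of the bench stand: push the sprung gate of its snap hook against the straight front bar of the ring until the bar is inside and the gate snaps shut behind it. Then let go, so that the lamp hangs still from the ring, clear of the worktop. Do not knock over or push away the blue bottle or the red parts bin.

Things in the scene. Friction and masses are not known exactly. Their poses are not given: they have to be found in the camera images.
- lamp: Loose work lamp, 0.15 to 0.31 kg, 175 mm tall; origin at the centre of its underside, z up. Its round part (black foot, white diffuser, yellow cap) is 64 mm across, 73 mm tall. On top an orange snap hook, 10 mm thick, in the lamp's x-z plane: bottom bar at z 86 mm, flat spine on the -x side, crown over the top, nose and steel gate on the +x side; 43 mm wide inside (x -24 to 19 mm).
- hook_spine (a point): Grip point on the hook's upright spine: (-30, 0, 135) mm in the lamp's frame, same axes. The spine is a flat-sided bar, 12 mm (x) by 10 mm (y), from z = 85 to 150 mm; grip it from above, closing along the lamp's y.
- hook_seat (a point): Point on the underside of the hook's crown, where the bar bears when the lamp hangs: (0, 0, 165) mm in the lamp's frame, same axes. The crown is a 10 mm round bar (top at z = 175).
- hook_nose (a point): Lower end of the hook's nose, just above the gate's tip: (24, 0, 142) mm in the lamp's frame, same axes. The ring bar must go in below it.
- gate (a joint): Sprung gate, rad: 0 shut, grows as its top is pushed inward (lamp's -x), stop 0.95. 7 mm rod, 51 mm long, hinged at x 24, z 90 mm of the lamp; tip under the nose. Spring 0.06 N m/rad + 0.03 N m preload. A bar pushed in at z 118 to 134 mm of the lamp opens it; with the bar in to x about 0, lower the lamp: when the bar is above z about 150 mm the gate snaps shut under it.
- stand: Fixed bench stand: grey base plate 150 x 150 x 10 mm, 20 mm post at x = 58 mm, and at 235 mm height a level D-ring of 10 mm round steel reaching from the post to -x (about toward the robot). Origin: centre of the plate's underside. The top of the post is at 251 mm; nothing stands above the ring.
- ring_bar (a point): Centre of the ring's straight front bar (10 mm round, along the stand's y, 70 mm clear between the ring's sides), at (-30, 0, 235) mm in the stand's frame, same axes. The opening behind it (+x) is about 50 mm deep; the space in front (-x) is free.
- solvent_bottle: Loose blue bottle with a white cap, 58 mm in diameter, 121 mm tall, origin at the centre of its underside. Bystander.
- bin_red: Loose red parts bin, 142 x 107 x 60 mm, origin at the centre of its underside. Bystander.

How it is judged:
On the way, in this order (a step that is already met when the one before it is completed fails the run):
1. the ring pushes the gate of the snap hook open (more than 0.25 rad, lamp and stand touching) (value of joint gate above 0.25 rad and contact force between lamp and stand above 0.3 N and distance between hook_seat and ring_bar below 0.08 m), for 0.05 s.
2. the gate has snapped shut with the bar inside the hook (value of joint gate below 0.08 rad and x of hook_seat in the frame of stand between -0.05 and -0.01 m and z of hook_seat in the frame of stand between 0.232 and 0.256 m), for 0.1 s.
At the end, for the whole second after the job is handed in: The lamp hangs off the worktop on the ring's front bar: hook crown resting on the bar, within 20 mm of its line and between the ring's sides; gate shut (under 0.08 rad); lamp within 0.4 rad of upright, under 80 mm/s; bottle within 0.3 rad of upright (value of joint gate below 0.08 rad and x of hook_seat in the frame of stand between -0.05 and -0.01 m and y of hook_seat in the frame of stand between -0.04 and 0.04 m and z of hook_seat in the frame of stand between 0.232 and 0.25 m and contact force between lamp and stand above 0.5 N and height (world z) of lamp above 0.04 m and angle between lamp's own z axis and vertical below 0.4 rad and linear speed of lamp below 0.08 m/s and angle between solvent_bottle's own z axis and vertical below 0.3 rad); the robot touches nothing.
It fails at once if the bottle is knocked over (angle between solvent_bottle's own z axis and vertical above 0.5 rad).
It fails at once if the bottle is pushed away by more than 60 mm (distance of solvent_bottle from where it was at the start of the episode above 0.06 m).
It fails at once if the red bin is pushed away by more than 60 mm (distance of bin_red from where it was at the start of the episode above 0.06 m).
It also fails if it takes over 54 s, if anything falls off the work surface, if the arm or the gripper's body presses on something with over 40 N, if the wrist force passes 120 N, or if a joint passes its speed limit or range.

## Robot

A 6-joint arm with a two-finger parallel gripper is mounted at the origin on a cart in front of the work surface, level with it; the furniture and walls round the work are solid. World frame = base frame: x ahead of the robot, y to its left, z up, the work surface at z = 0. Lengths are in m, angles in rad, forces in N, time in s.
With the tool pointing down it reaches from about 0.375 to 0.975 m from the base axis. Payload 3.8 kg.
Tool frame: the origin (TCP) lies at the very end of the fingers, on their centre line; the grasp point (between the pads) lies bot.hold_point_z behind it (bot.hold_point_z is the distance from the TCP to the grasp point, in m); z points along the fingers, y is the line along which they close (so a half turn about z gives the same grasp; the last joint's range is limited). The gripper opens to 85 mm and grips with 20 to 120 N. Pads are 22 mm wide; open, the fingers measure 114 mm over their backs; the gripper's body (76 mm by 85 mm) begins 54 mm behind the grasp point. The pads swing forward as they close: fully open they stand 13 mm farther back than shut.
Start: joints at [1.194, 0.264, 1.604, -0, 1.274, -0.037], TCP at [0.225, 0.636, 0.231] pointing down, gripper open.
Joint ranges: [-2.63, 2.63], [-0.94, 2.18], [0.31, 2.57], [-1.31, 4.45], [0, 2.66], [-2.55, 2.55]. Speed limits (rad/s): [2.57, 2.57, 3.14, 3.14, 3.14, 3.14].

## Interface

Orientations are given as a rotation vector (axis times angle).
In Python, from workcell import bot, read_camera, camera_info, finish_job, read_state gives the robot as it stands (bot), with the cameras as plain functions, the job as plain functions and the readings as plain functions.
- The arm moves only by the shell command python3 jog.py [OPENING] [FORCE], which reads ROWS from standard input. ROWS is one flat JSON list of numbers that holds 1 to 5 rows one after another, with no inner brackets; each row has 4 numbers: dx, dy, dz in shares of the most that a row can go, 1 being 62.5 mm, then a turn about the tool's z in normalised numbers (1 is 90 degrees); each row shifts and turns the commanded pose from where the row before left it, along the tool's axes as they then stand; what a row does not reach is not made up. A row lasts 1/8 s, in which the tool goes at most 0.0625 m and 0.188 rad, less where a joint would pass 70% of its speed; a pose out of reach is approached as far as the arm can. OPENING is the opening from 0.0 (shut) to 1.0 (fully open), set as the command begins (- or left out keeps the last). The fingers move at their own pace and stop on an object; FORCE is the grip in N (left out, the last holds). Time passes only in rows, so rows that do not move let the fingers close. It prints the time, the measured TCP pose, the force, the opening and the grip force at its end. Input that does not fit is refused with a message, and nothing moves.
- read_state(): the state, without advancing time (a new reading comes with each control period).
- read_camera(name): name is "side" or "top"; returns the picture (480x640x3 uint8, red, green, blue); there is no depth.
- camera_info(name): a dict with "intrinsics" (3x3 intrinsics, pixels), "extrinsics" (4x4, takes a point from camera to world coordinates). Camera axes: x right, y down, z forward; pixel columns grow to the right and rows downward; lengths in m; the calibration is good to about 2 mm. A picture is of the moment at which its call begins. camera_info takes no time and is no camera call.
- finish_job(): hands the job in; it is judged then, once.
The state is a dict: "time": time; "q": joint angles; "joint_vel": joint speeds; "joint_torque": joint torques, N m; "tool_pos": TCP position; "tcp_rot": TCP orientation; "wrist_force": force on the tool from outside, world axes, zero at the start; "torque": the same for the moment, N m; "width": opening from 0.0 (shut) to 1.0 (fully open); "grip_force": force on a finger pad.
Only numpy, scipy, OpenCV 4.12 (cv2) and the standard library are available. Lean on these libraries where they do the work, as an engineer would, in place of code of your own. Each camera call takes 0.05 s, during which the arm holds its last target. There are 200 camera calls.

## Working session

There is one attempt and no reset: what is moved stays moved. The work goes in short steps, Python scripts to look and compute and a shell command to move; the robot and the scene stay as the last step left them, time stands still between calls to the robot, and variables do not carry over. Pictures are saved under pics/ and viewed, at most 10 in all, crops included, and the job is handed in when it is done.

```bash
ls; mkdir -p pics
python3 - <<'E'
from workcell import bot, read_camera, camera_info, finish_job, read_state
import cv2
for n in("side","top"):
    cv2.imwrite(f"pics/{n}0.png",read_camera(n)[:,:,::-1]); i=camera_info(n); print(n,i["intrinsics"],i["extrinsics"])
print(bot.hold_point_z,read_state())
E
```

```text
jog.py
pics
workcell.py
side [[451.66822146   0.         315.12469194]
 [  0.         451.66822146 240.65706754]
 [  0.           0.           1.        ]] [[-0.962396    0.19639271 -0.18768019  0.76689553]
 [ 0.27156376  0.67810347 -0.68295594  0.77075289]
 [-0.00686098 -0.7082412  -0.7059372   1.04350729]
 [ 0.          0.          0.          1.        ]]
top [[542.45318736   0.         322.31221035]
 [  0.         542.45318736 240.76807863]
 [  0.           0.           1.        ]] [[-1.59910399e-02 -9.86156279e-01  1.65045691e-01  2.79916856e-01]
 [-9.99872135e-01  1.57718088e-02 -2.63882638e-03 -6.90476710e-02]
 [-7.73888664e-07 -1.65066785e-01 -9.86282392e-01  1.57823071e+00]
 [ 0.00000000e+00  0.00000000e+00  0.00000000e+00  1.00000000e+00]]
0.0187 {'time': 0.1, 'q': array([ 1.19406726e+00,  2.64714855e-01,  1.60526237e+00,  1.11240537e-05,
        1.27366642e+00, -3.68956616e-02]), 'joint_vel': array([ 0.00101811, -0.00130259, -0.00402173, -0.00057626, -0.00150073,
        0.0010134 ]), 'joint_torque': array([-1.23089361e-03, -5.16706109e+01, -3.68588161e+01, -3.24983330e-05,
        6.24232154e-03, -3.31716862e-06]), 'tool_pos': array([0.22475003, 0.63578368, 0.23004807]), 'tcp_rot': array([-0.53117593, -3.09592236,  0.00314918]), 'wrist_force': array([-0.04199386,  0.40700569,  0.01310484]), 'torque': array([ 0.0126613 ,  0.00446962, -0.01691923]), 'grip_force': 0.0, 'width': 1.0006031254978918}
```

View pics/side0.png

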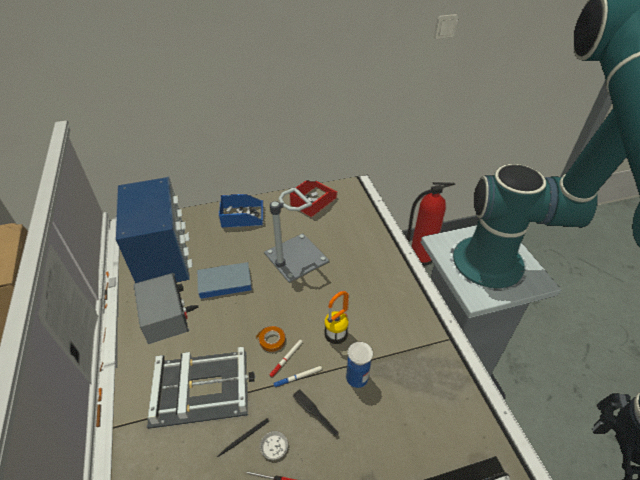

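View pics/top0.png

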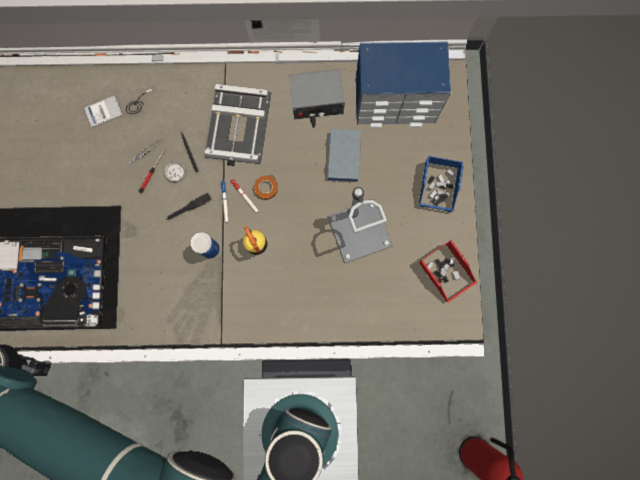

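The top view shows the lamp at about (254,241), the bottle at (205,245), the stand plate at (361,233) with its ring at (367,216), and the bin at (447,271). In the side view the lamp is at about (337,320) and the ring at (296,200). I'll enlarge both.

Run:
```python
import cv2,numpy as np
a=cv2.imread("pics/top0.png");s=cv2.imread("pics/side0.png")
f=lambda im,x,y,w,h,k:cv2.resize(im[y:y+h,x:x+w],None,fx=k,fy=k,interpolation=cv2.INTER_CUBIC)
cv2.imwrite("pics/c1.png",np.hstack([f(a,225,215,60,60,6),f(a,325,180,70,60,6)]))
cv2.imwrite("pics/c2.png",np.hstack([f(s,315,285,60,65,6),f(s,262,170,70,65,6)]))
```

```text
(no output)
```

View pics/c1.png

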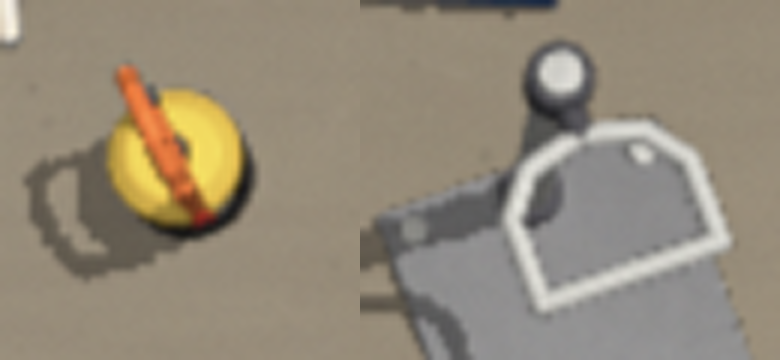

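View pics/c2.png

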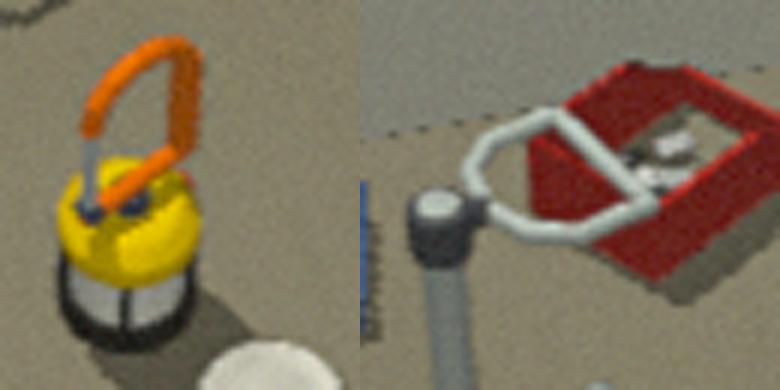

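In c1 the hook's nose end is at (127,72) and the spine side at (203,217). The ring's front-bar corners are at (543,303) and (728,240), and the post top is at (562,72). In c2 the nose is at (92,132), the hinge at (90,208) and the spine top at (193,52). The bar ends are at (555,112) and (655,203), and the post top is at (440,203). The gate faces away from the robot. Next I'll fit the poses.

```bash
cat > fit.py <<'E'
from workcell import bot, read_camera, camera_info, finish_job, read_state
import numpy as np
from scipy.optimize import least_squares
I={n:camera_info(n) for n in("top","side")}
def proj(n,P):
    T=np.linalg.inv(I[n]["extrinsics"]);p=I[n]["intrinsics"]@(T[:3,:3]@P+T[:3,3]);return p[:2]/p[2]
def W(p,P): c,s=np.cos(p[2]),np.sin(p[2]);return np.array([p[0]+c*P[0]-s*P[1],p[1]+s*P[0]+c*P[1],P[2]])
def fit(obs,p0):
    f=lambda p:np.concatenate([proj(n,W(p,np.array(P)/1e3))-uv for n,P,uv in obs])
    r=least_squares(f,p0,loss="soft_l1");print(r.x.round(4));print(f(r.x).reshape(-1,2).round(1).tolist());return r.x
E
python3 - <<'E'
from fit import *
t1=lambda x,y:np.array([225+(x+.5)/6-.5,215+(y+.5)/6-.5])
t2=lambda x,y:np.array([325+(x-360+.5)/6-.5,180+(y+.5)/6-.5])
s1=lambda x,y:np.array([315+(x+.5)/6-.5,285+(y+.5)/6-.5])
s2=lambda x,y:np.array([262+(x-360+.5)/6-.5,170+(y+.5)/6-.5])
L=fit([("top",(24,0,152),t1(127,75)),("top",(0,0,73),t1(176,156)),("side",(24,0,142),s1(92,132)),("side",(24,0,90),s1(90,208)),("side",(-30,0,88),s1(182,148)),("side",(-30,0,155),s1(187,55))],[.45,.05,0])
for yaw in(-.3,.3):
  S=fit([("top",(-30,40,235),t2(543,303)),("top",(-30,-40,235),t2(728,240)),("top",(58,0,251),t2(562,72)),("side",(-30,-40,235),s2(555,112)),("side",(-30,40,235),s2(655,203)),("side",(58,0,251),s2(440,203))],[.5,-.15,yaw])
print("spine",W(L,np.array([-.03,0,.135])),"bar",W(S,np.array([-.03,0,.235])))
from scipy.spatial.transform import Rotation as R
print(R.from_rotvec(read_state()["tcp_rot"]).as_matrix().round(3))
for n,g in(("top",(205,245)),):
  i=I[n];d=i["extrinsics"][:3,:3]@np.linalg.inv(i["intrinsics"])@[*g,1];c=i["extrinsics"][:3,3];print("bottle",c+d*(.121-c[2])/d[2])
  d=i["extrinsics"][:3,:3]@np.linalg.inv(i["intrinsics"])@[447,268,1];print("bin",c+d*(.06-c[2])/d[2])
E
```

```text
[0.5346 0.1219 0.389 ]
[[0.2, 0.8], [-0.9, 0.3], [-0.7, 0.4], [-0.7, 0.1], [0.0, -0.1], [0.3, -0.8]]
[ 0.5695 -0.1843  0.3375]
[[0.4, 1.0], [-0.9, 0.8], [0.0, 0.7], [-0.7, 0.4], [-1.5, -0.0], [-0.9, -0.1]]
[ 0.5695 -0.1843  0.3375]
[[0.4, 1.0], [-0.9, 0.8], [0.0, 0.7], [-0.7, 0.4], [-1.5, -0.0], [-0.9, -0.1]]
spine [0.50687271 0.11053247 0.135     ] bar [ 0.54123906 -0.19423566  0.235     ]
[[-0.943  0.333 -0.001]
 [ 0.333  0.943 -0.002]
 [ 0.    -0.002 -1.   ]]
bottle [0.51720435 0.24631002 0.121     ]
bin [ 0.45067893 -0.42270709  0.06      ]
```

Units first: shifts go in shares of 62.5 mm and turns go in shares of 90 degrees. So -0.0441 m is -0.7056, -0.0401 m is -0.6416.

```bash
echo '[-0.7056,-0.6416,0,0,-0.7056,-0.6416,0,0,-0.7056,-0.6416,0,0,-0.7056,-0.6416,0,0,-0.7056,-0.6416,0,0]' | python3 jog.py; echo '[-0.7056,-0.6416,0,0,-0.7056,-0.6416,0,0,-0.7056,-0.6416,0,0,-0.7056,-0.6416,0,0,-0.7056,-0.6416,0,0]' | python3 jog.py; echo '[0,0,0,-0.1161,0,0,0,-0.1161,0,0,0,-0.1161,0,0,0,-0.1161,0,0,0,0]' | python3 jog.py
cat > err.py <<'E'
import sys
from workcell import bot, read_camera, camera_info, finish_job, read_state
import numpy as np
from scipy.spatial.transform import Rotation as R
# args: target x y z, angle of tool y axis
t=np.array([float(v) for v in sys.argv[1:5]]);s=read_state();M=R.from_rotvec(s["tcp_rot"]).as_matrix()
print("tool delta",(M.T@(t[:3]-s["tool_pos"])).round(4),"turn",round(np.arctan2(M[1,1],M[0,1])-t[3],4),"F",s["wrist_force"].round(2),"t",s["time"],"q6",s["q"][5],"w",s["width"])
E
python3 err.py .5069 .1105 .116 1.960
```

```text
time: 0.72
tool_pos: [0.3664, 0.3719, 0.2309]
tcp_rot: [-0.531, -3.096, 0.001]
wrist_force: [0.5, 0.8, 0.8]
width: 1.002
grip_force: 0.0
time: 1.35
tool_pos: [0.5075, 0.1095, 0.231]
tcp_rot: [-0.531, -3.096, -0.0]
wrist_force: [0.9, 1.1, -0.7]
width: 0.998
grip_force: 0.0
time: 1.98
tool_pos: [0.5068, 0.1112, 0.2308]
tcp_rot: [0.604, -3.082, -0.0]
wrist_force: [-0.1, 1.1, 0.3]
width: 0.999
grip_force: 0.0
tool delta [ 0.     -0.0008  0.1148] turn -0.0019 F [-0.09  1.07  0.34] t 1.975 q6 -1.7900432446943502 w 0.999046706705275
```

Converted, 0.029 m is 0.464, 0.028 m is 0.448.

```bash
echo '[0,0,0.464,0,0,0,0.464,0,0,0,0.464,0,0,0,0.448,0,0,0,0,0]' | python3 jog.py; echo '[0,0,0,0,0,0,0,0,0,0,0,0,0,0,0,0,0,0,0,0]' | python3 jog.py 0.0 60;echo '[0,0,0,0,0,0,0,0,0,0,0,0,0,0,0,0,0,0,0,0]' | python3 jog.py
python3 - <<'E'
from workcell import bot, read_camera, camera_info, finish_job, read_state
import cv2,numpy as np
f=lambda im,x,y,w,h,k:cv2.resize(im[y:y+h,x:x+w],None,fx=k,fy=k,interpolation=cv2.INTER_CUBIC)
a=read_camera("top")[:,:,::-1];s=read_camera("side")[:,:,::-1]
cv2.imwrite("pics/g1.png",np.hstack([f(a,215,195,80,80,5),f(s,300,265,80,80,5)]))
E
```

```text
time: 2.6
tool_pos: [0.5045, 0.1109, 0.1136]
tcp_rot: [0.602, -3.077, -0.0]
wrist_force: [1.1, -0.3, 0.7]
width: 1.002
grip_force: 0.0
time: 3.22
tool_pos: [0.5074, 0.1113, 0.1169]
tcp_rot: [-0.607, 3.082, -0.0]
wrist_force: [-1.4, -0.4, 4.6]
width: 0.106
grip_force: 58.4
time: 3.85
tool_pos: [0.5074, 0.1113, 0.1169]
tcp_rot: [-0.608, 3.082, -0.0]
wrist_force: [-0.6, -1.8, 5.5]
width: 0.109
grip_force: 58.7
```

View pics/g1.png

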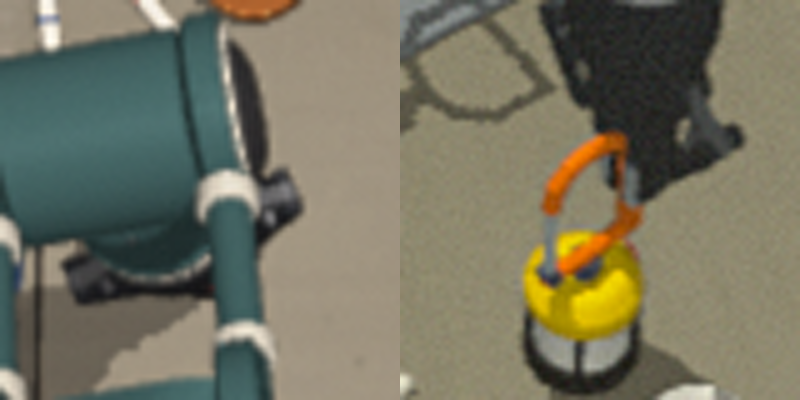

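The spine is held between the pads and the lamp has not shifted: its nose is at side px (330,307), as before. Now I'll lift it and go round to the front of the ring.

```bash
echo '[0,0,-0.48,0,0,0,-0.64,0,0,0,-0.624,0,0.64,-0.32,0,0,0.96,-0.32,0,0]' | python3 jog.py; echo '[0.2832,-0.8,0,0,0.2832,-0.8,0,0,0.2832,-0.8,0,0,0.2832,-0.8,0,0,0.2832,-0.8,0,0]' | python3 jog.py; echo '[0,0,0,0.0318,0,0,0,0,0,0,0,0,0,0,0,0]' | python3 jog.py
python3 err.py .4428 -.2287 .2259 1.908
python3 - <<'E'
from workcell import bot, read_camera, camera_info, finish_job, read_state
import cv2,numpy as np
f=lambda im,x,y,w,h,k:cv2.resize(im[y:y+h,x:x+w],None,fx=k,fy=k,interpolation=cv2.INTER_CUBIC)
a=read_camera("top")[:,:,::-1];s=read_camera("side")[:,:,::-1]
cv2.imwrite("pics/h1.png",np.hstack([f(a,330,180,80,100,5),f(s,262,150,80,100,5)]))
E
```

```text
time: 4.58
tool_pos: [0.4303, 0.0364, 0.2252]
tcp_rot: [-0.611, 3.081, -0.001]
wrist_force: [-0.6, -1.7, -2.2]
width: 0.106
grip_force: 58.8
time: 5.2
tool_pos: [0.4426, -0.2294, 0.2241]
tcp_rot: [0.607, -3.081, -0.002]
wrist_force: [1.4, 1.3, -2.6]
width: 0.106
grip_force: 58.8
time: 5.7
tool_pos: [0.4433, -0.2272, 0.225]
tcp_rot: [0.533, -3.096, -0.0]
wrist_force: [-0.1, -0.8, -3.5]
width: 0.109
grip_force: 59.5
tool delta [ 0.001  -0.0012 -0.0009] turn 0.0039 F [-0.07 -0.76 -3.46] t 5.7 q6 -2.4355499433214978 w 0.10870429551232896
```

View pics/h1.png

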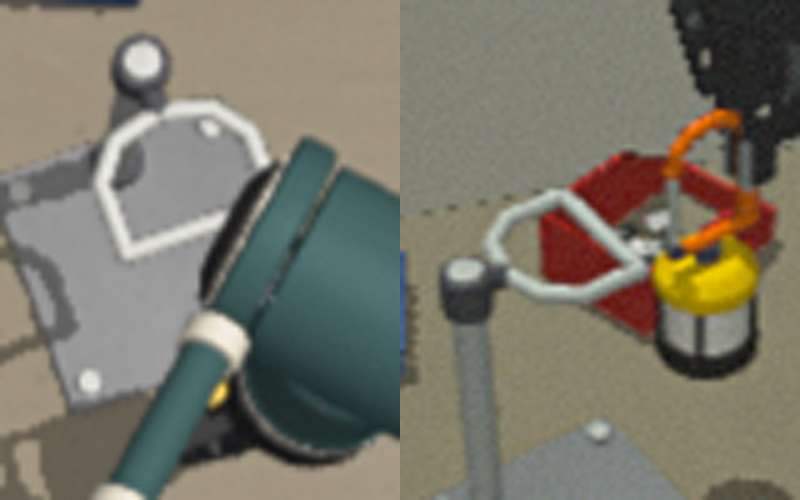

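Run:
```python
from fit import *
s=read_state();a=.3375;u=np.array([np.cos(a),np.sin(a)]);z=s["tool_pos"][2]-.1169
o=s["tool_pos"][:2]+.0293*u
c=lambda p:((p-[262,150]+.5)*5-.5+[400,0]).round(0)
for n,P in dict(nose=(.024,142),hinge=(.024,90),spine_bot=(-.03,88),crown=(0,170)).items(): print(n,c(proj("side",np.array([*(o+P[0]*u),z+P[1]/1e3]))))
S=[.5695,-.1843,a]
for y in(-.04,.04):print("bar",c(proj("side",W(S,np.array([-.03,y,.235])))))
```

```text
nose [671. 179.]
hinge [672. 250.]
spine_bot [746. 218.]
crown [706. 124.]
bar [559. 195.]
bar [638. 269.]
```

The picture agrees with the prediction to about 1 px. The lamp is upright with its gate facing the bar, so I push in.

```bash
echo '[-0.208,0,0,0,-0.208,0,0,0,-0.208,0,0,0,0,0,0,0]' | python3 jog.py; echo '[-0.144,0,0,0,-0.144,0,0,0,-0.144,0,0,0,-0.144,0,0,0,0,0,0,0]' | python3 jog.py
python3 - <<'E'
from workcell import bot, read_camera, camera_info, finish_job, read_state
import cv2,numpy as np
s=read_camera("side")[:,:,::-1]
cv2.imwrite("pics/h2.png",cv2.resize(s[150:250,250:350],None,fx=6,fy=6,interpolation=cv2.INTER_CUBIC))
E
```

```text
time: 6.3
tool_pos: [0.4813, -0.2146, 0.2252]
tcp_rot: [0.533, -3.096, -0.0]
wrist_force: [-1.1, 0.4, -3.5]
width: 0.105
grip_force: 59.5
time: 6.92
tool_pos: [0.5147, -0.2027, 0.2249]
tcp_rot: [-0.531, 3.096, 0.001]
wrist_force: [-0.3, -0.6, -4.1]
width: 0.109
grip_force: 59.3
```

View pics/h2.png

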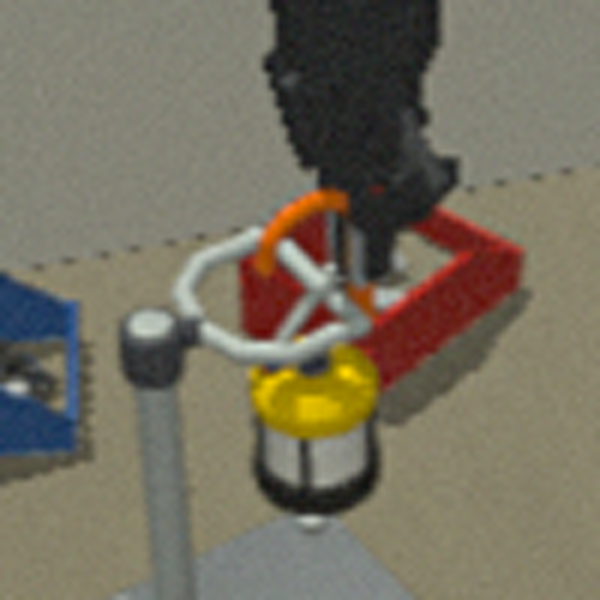

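The gate rod is swung inward under the bar, with its tip at (330,285), and the bar is inside the hook. Now I lower the lamp.

Converted, 0.008 m is 0.128, 0.006 m is 0.096.

```bash
echo '[0,0,0.128,0,0,0,0.128,0,0,0,0.128,0,0,0,0.096,0,0,0,0,0]' | python3 jog.py; echo '[0,0,0.032,0,0,0,0,0,0,0,0,0]' | python3 jog.py
python3 err.py .5147 -.2027 .1919 1.908
python3 - <<'E'
from workcell import bot, read_camera, camera_info, finish_job, read_state
import cv2,numpy as np
s=read_camera("side")[:,:,::-1]
cv2.imwrite("pics/h3.png",cv2.resize(s[150:250,250:350],None,fx=6,fy=6,interpolation=cv2.INTER_CUBIC))
E
```

```text
time: 7.6
tool_pos: [0.5138, -0.2028, 0.1946]
tcp_rot: [0.53, -3.096, -0.001]
wrist_force: [-0.9, -0.7, -3.1]
width: 0.108
grip_force: 59.5
time: 7.98
tool_pos: [0.5143, -0.2031, 0.1936]
tcp_rot: [-0.531, 3.096, -0.0]
wrist_force: [0.4, 0.4, -2.7]
width: 0.107
grip_force: 59.5
tool delta [-0.0005  0.0002  0.0017] turn 0.0022 F [ 0.37  0.44 -2.66] t 7.975 q6 -2.3314197678458806 w 0.10694900754651335
```

View pics/h3.png

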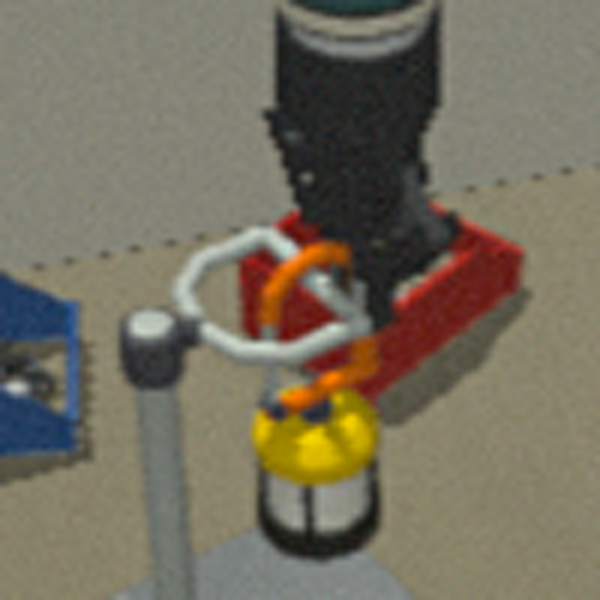

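The gate is upright again, running from (270,400) to (270,335), and the bar is inside under the crown. I'll lower it onto the bar until the weight comes off.

Converted, 0.001 m is 0.016.

```bash
echo '[0,0,0.016,0,0,0,0,0,0,0,0,0]' | python3 jog.py;echo '[0,0,0.016,0,0,0,0,0,0,0,0,0]' | python3 jog.py
```

```text
time: 8.4
tool_pos: [0.5141, -0.203, 0.1923]
tcp_rot: [0.531, -3.096, -0.0]
wrist_force: [0.1, 0.3, -2.2]
width: 0.107
grip_force: 59.5
time: 8.78
tool_pos: [0.5143, -0.2031, 0.1918]
tcp_rot: [-0.53, 3.096, -0.001]
wrist_force: [-1.3, 1.0, 1.4]
width: 0.105
grip_force: 60.2
```

Converted, -0.04 m is -0.64, -0.03 m is -0.48.

```bash
echo '[0,0,0,0,0,0,0,0,0,0,0,0,0,0,0,0,0,0,0,0]' | python3 jog.py 0.5;echo '[0,0,-0.24,0,0,0,-0.32,0,0,0,-0.48,0,0,0,-0.64,0,0,0,-0.48,0]' | python3 jog.py; echo '[0.64,0,-0.32,0,0.48,0,-0.32,0,0,0,0,0,0,0,0,0,0,0,0,0]' | python3 jog.py; for i in 1 2 3 4 5 6 7 8; do echo '[0,0,0,0,0,0,0,0,0,0,0,0,0,0,0,0,0,0,0,0]' | python3 jog.py >/dev/null; done
python3 - <<'E'
from workcell import bot, read_camera, camera_info, finish_job, read_state
import cv2,numpy as np
s=read_camera("side")[:,:,::-1]
for i in range(6): p=read_camera("side")[:,:,::-1]
d=cv2.absdiff(cv2.blur(s[170:250,270:330],(3,3)),cv2.blur(p[170:250,270:330],(3,3)));print(d.max(),d.mean(),read_state()["time"])
cv2.imwrite("pics/h4.png",cv2.resize(p[150:250,250:350],None,fx=6,fy=6,interpolation=cv2.INTER_CUBIC))
E
```

```text
time: 9.4
tool_pos: [0.5141, -0.203, 0.1912]
tcp_rot: [0.531, -3.096, -0.0]
wrist_force: [-0.2, 0.4, -0.8]
width: 0.503
grip_force: 0.0
time: 10.02
tool_pos: [0.5148, -0.2034, 0.3305]
tcp_rot: [-0.53, 3.093, -0.004]
wrist_force: [-0.4, -0.1, 0.7]
width: 0.501
grip_force: 0.0
time: 10.65
tool_pos: [0.4484, -0.2259, 0.3656]
tcp_rot: [0.531, -3.096, -0.001]
wrist_force: [1.3, 0.3, 0.0]
width: 0.502
grip_force: 0.0
8 0.8996527777777777 16.0
```

View pics/h4.png

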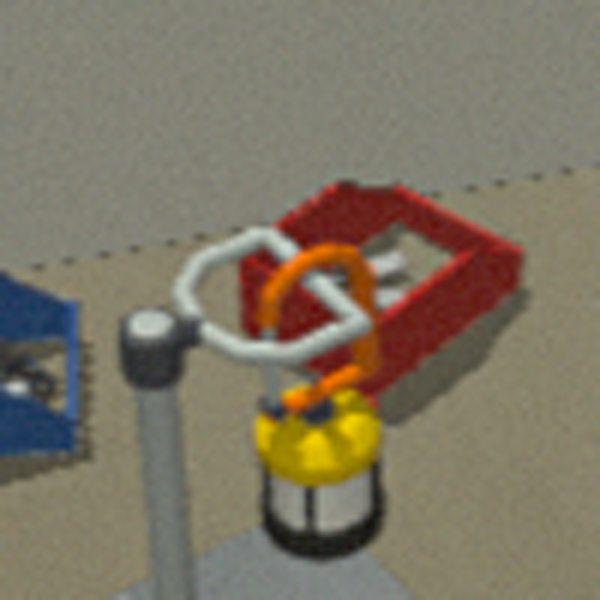

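The lamp hangs still and upright on the front bar with the gate shut, and the gripper is out of view. The bin is where it was.

```bash
python3 -c "
from workcell import bot, read_camera, camera_info, finish_job, read_state
print(finish_job())"
```

```text
the job is handed in; nothing more can be done
None
```

The lamp hangs still on the ring's front bar with the gate shut and the gripper clear, and I handed the job in at about 16 s; the hand-in gave no verdict back.

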